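# Dress and turn a biscuit tower stand

### The arm

A 6-joint arm with a two-finger parallel gripper is mounted at the origin on a cart in front of the work surface, level with it; the furniture and walls round the work are solid. World frame = base frame: x ahead of the robot, y to its left, z up, the work surface at z = 0. Lengths are in m, angles in rad, forces in N, time in s.
With the tool pointing down it reaches from about 0.2 to 0.875 m from the base axis. Payload 3.4 kg.
Tool frame: the origin (TCP) lies between the finger pads; the fingertips stand 25 mm ahead of it and the grasp point (between the pads) lies 6 mm ahead of it (r.nose_length is the z of the fingertips in the tool frame, in m); z points along the fingers, y is the line along which they close (so a half turn about z gives the same grasp; the last joint's range is limited). The gripper opens to 94 mm and grips with 3 to 60 N. Pads are 16 mm wide; open, the fingers measure 119 mm over their backs; the gripper's body (75 mm by 177 mm) begins 78 mm behind the grasp point.
Start: joints at [1.046, 0.276, 1.505, -0, 1.361, -0.121], TCP at [0.226, 0.529, 0.23] pointing down, gripper open.
Joint ranges: [-2.89, 2.89], [-0.75, 2.08], [0.22, 2.7], [-1.18, 4.32], [0.11, 2.71], [-2.7, 2.7]. Speed limits (rad/s): [2.57, 2.57, 3.14, 3.14, 3.14, 3.14].

### API

Orientations are given as a unit quaternion [w, x, y, z].
In Python, from plant import r, gripper_to, inverse_kinematics, vision, models, telemetry gives the robot as it stands. Calls block until the motion is done:
- r.move_to(position, orientation): joint-space move of the TCP to a pose.
- r.move_l(position, rot=None, vel=0.15, guard=None): straight line of the TCP; rot=None keeps the orientation; vel is the mean speed in m/s. With guard (N) it stops when the force on the tool has changed by that much, and returns True; else False.
- r.movej(angles): joint-space move.
- gripper_to(opening, f_grip=None): finger opening in m; f_grip is the grip in N (None keeps the last); returns when the fingers have stopped.
- r.hold(seconds).
- inverse_kinematics(position, orientation): joint angles nearest the present ones, or None.
- vision.snapshot(name): name is "scene" or "top" or "wrist"; returns the picture (480x640x3 uint8, red, green, blue); there is no depth.
- vision.get_calibration(name): a dict with "fx", "fy", "cx", "cy" (pixels), "position" and "orientation" of the camera in the world. Camera axes: x right, y down, z forward; pixel columns grow to the right and rows downward; lengths in m; the calibration is good to about 2 mm. A picture is of the moment at which its call begins: read the wrist's pose just before it. get_calibration takes no time and is no camera call; for the wrist camera it gives the pose at the moment of the call.
A pose or a line that the arm cannot do raises r.PlanningError and nothing moves.
- r.sign_off(): hands the job in; it is judged then, once.
Trained networks look in the newest picture that a camera, given by its name, has taken for a name from the list of things; names that differ only in an ending like _2 or _b are one class to them, and where a whole thing is asked for, a point or a joint stands for the part that bears it (a point fixed in the world has none). Each returns a list of dicts, best first, with "score" (0 to 1); they miss things now and then, are a little off and sometimes report something else, mostly with a low value. They report only what shows in the picture. A call takes as long as a camera call. They do not tell look-alikes from the thing itself.
- models.boxes_of(thing, camera): "at" ([x, y, z] in m, in world coordinates, good to about 4 mm: the middle of the surface that is visible of it).
- models.regions_of(thing, camera): "pixels" (480x640 bool, what is visible of it).
- models.mark_of(thing, camera): "at" ([x, y, z] in m, in world coordinates, good to about 4 mm: a listed point, or the origin of a listed thing).
Readings, each from a call of its own:
- telemetry.current_t(): time.
- telemetry.current_joints(): joint angles.
- telemetry.current_dq(): joint speeds.
- telemetry.current_joint_efforts(): joint torques, N m.
- telemetry.current_ee_pos(): TCP position.
- telemetry.current_tool_rot(): TCP orientation.
- telemetry.current_wrist_force(): force on the tool from outside, world axes, zero at the start.
- telemetry.current_torque(): the same for the moment, N m.
- telemetry.current_opening(): finger opening in m.
- telemetry.current_finger_force(): force on a finger pad.
Only numpy, scipy, OpenCV 4.12 (cv2) and the standard library are available. Lean on these libraries where they do the work, as an engineer would, in place of code of your own. Each camera call takes 0.05 s, during which the arm holds its last target. There are 200 camera calls.

### The job

Dress the serving stand: lower the large ring biscuit and then the small one down over the stand's square post, keeping each in the grip until it is fully home, then letting it go. Then take the stand by the bare top of its post, lift it level about 10 cm straight up off its mat, and only then give it a quarter turn anticlockwise (seen from above), so smoothly that the chocolate ball stays in the middle of its dish. Finish with the gripper still holding the stand there over the mat, still and level, both biscuits home and the ball centred; leave the other things on the worktop alone.

Things in the scene. Friction and masses are not known exactly. Their poses are not given: they have to be found in the camera images.
- mat: thin dark rubber mat fixed to the worktop, 290 x 150 x 3 mm, long side along its own x; origin at the centre of its underside, on the worktop. The stand starts on it with the same heading, within 1 cm of its middle. The quarter turn is measured against this mat. Mind the wire shelf that hangs over the back of the worktop: a stretched arm's elbow can strike it
- stand: bare metal stand, loose, 0.3 to 0.52 kg, 264 mm long (its x), 94 mm wide; origin: centre of its underside. In the middle a round seat (68 mm across, top at z = 24 mm) and a square post 13 x 13 mm, sides along x and y; at x = -85 and +85 mm a shallow dish, 94 mm across, rim at z = 23 mm, sides sloping 15 degrees to its middle. It balances on its post
- stand_seat (a point): centre of the stand's seat top, on the post's axis, 24 mm above the stand's underside; a biscuit is home when it lies flat here, or on the biscuit below
- stand_post_top (a point): tip of the post, on its axis, 88 mm above the stand's underside; the top 6 mm are only 9 mm square. With both biscuits home (their top 54 mm above the underside) the bare post from 54 to 82 mm is the place to grip
- stand_dish (a point): where the centre of the ball is when it rests in the middle of its dish: the dish at the stand's -x end (the end nearer the robot at the start), 85 mm from the post's axis, 25.5 mm above the stand's underside
- biscuit_large: large golden ring biscuit, stiff, loose, lying flat on the worktop: 64 mm outside, round hole 26 mm, 16 mm thick, 45 g; origin at the centre of its underside, in the middle of the hole; a ring, so its yaw does not matter. It lies to the right of the stand; which biscuit is the nearer one varies
- biscuit_small: small golden ring biscuit, like the large one: 50 mm outside, round hole 24 mm, 14 mm thick, 30 g; origin at the centre of its underside
- ball_center (a point): centre of a loose hard dark brown chocolate ball, 28 mm across, 16 g, resting in the stand's dish nearer the robot; it rolls out if the stand tilts by about 15 degrees or is jerked
- tape_roll: bystander: roll of tan tape lying flat, 104 mm across, 25 mm high, to the far right; origin at the centre of its underside
- timer: bystander: white round kitchen timer, 65 mm across, 51 mm high, at the near edge on the right; origin at the centre of its underside
- salt_shaker: bystander: small glass shaker, 45 mm across, 87 mm high, behind the stand on the left; origin at the centre of its underside
- marker: bystander: black and white marker pen lying behind the stand, 135 mm long, 17 mm thick; origin at the centre of its underside
Mind the look-alikes: they are no part of the job. Leave any green look-alike of the biscuit_large alone.

How it is judged:
By the outcome, as a careful person would: the job done as asked, in the order asked, and still so for the second after the job is handed in, while the arm keeps its last pose, push and grip.
It also fails if it takes over 72 s, if anything falls off the work surface, if the arm or the gripper's body presses on something with over 40 N, if the wrist force passes 120 N, or if a joint passes its speed limit or range.

## Working session

There is one attempt and no reset: what is moved stays moved. The work goes in short steps, each a Python script; the robot and the scene stay as the last script left them, time stands still between calls to the robot, and variables do not carry over. Pictures are saved under pics/ and viewed, at most 10 in all, crops included, and the job is handed in when it is done.

```bash
mkdir -p pics; ls
python3 - <<'E'
from plant import r, vision, models, telemetry
import cv2,numpy as np
a=vision.snapshot("scene");b=vision.snapshot("top")
cv2.imwrite("pics/scene.png",a[:,:,::-1]);cv2.imwrite("pics/top.png",b[:,:,::-1])
for n in ["mat","stand","stand_seat","stand_post_top","stand_dish","biscuit_large","biscuit_small","ball_center","tape_roll","timer","salt_shaker","marker"]:
  for c in ["top","scene"]:
    print(n,c,[(np.round(d["at"],3).tolist(),round(d["score"],2)) for d in models.mark_of(n,c)])
for c in ["top","scene"]: print({k:np.round(v,3) for k,v in vision.get_calibration(c).items()})
print(telemetry.current_t(),telemetry.current_tool_rot())
E
```

```text
pics
mat top [([0.479, 0.046, -0.008], 0.8)]
mat scene [([0.477, 0.053, 0.003], 0.76), ([0.385, 0.022, 0.031], 0.21), ([0.65, -0.132, -0.002], 0.19)]
stand top [([0.463, 0.046, 0.002], 0.67)]
stand scene []
stand_seat top [([0.468, 0.046, 0.024], 0.81)]
stand_seat scene [([0.465, 0.046, 0.027], 0.93), ([0.647, 0.221, -0.001], 0.26)]
stand_post_top top [([0.47, 0.05, 0.088], 0.58), ([0.383, 0.024, 0.031], 0.39)]
stand_post_top scene [([0.47, 0.044, 0.092], 0.63)]
stand_dish top [([0.382, 0.023, 0.028], 0.88)]
stand_dish scene [([0.385, 0.022, 0.031], 0.68), ([0.462, -0.308, 0.001], 0.23)]
biscuit_large top [([0.418, -0.412, -0.002], 0.94), ([0.502, -0.45, 0.002], 0.8), ([0.458, -0.308, -0.004], 0.79), ([0.34, -0.337, -0.001], 0.75)]
biscuit_large scene [([0.462, -0.307, 0.002], 0.96), ([0.505, -0.448, 0.001], 0.84), ([0.34, -0.335, 0.001], 0.8), ([0.414, -0.412, 0.001], 0.66)]
biscuit_small top [([0.475, -0.176, -0.001], 0.83), ([0.382, 0.026, 0.031], 0.62), ([0.607, -0.309, 0.003], 0.33)]
biscuit_small scene [([0.478, -0.176, 0.005], 0.77)]
ball_center top [([0.385, 0.026, 0.03], 0.6
[... 393 characters left out ...]
, -0.001], 0.74), ([0.469, 0.043, 0.027], 0.39)]
salt_shaker scene [([0.65, 0.221, 0.002], 0.89)]
marker top [([0.653, -0.13, 0.002], 0.76)]
marker scene [([0.65, -0.13, -0.002], 0.81), ([0.471, 0.047, 0.092], 0.74)]
{'fx': np.float64(546.18), 'fy': np.float64(546.18), 'cx': np.float64(314.911), 'cy': np.float64(230.431), 'position': array([ 0.418, -0.097,  1.342]), 'orientation': array([ 0.025, -0.699,  0.715, -0.016])}
{'fx': np.float64(598.961), 'fy': np.float64(598.961), 'cx': np.float64(321.268), 'cy': np.float64(240.864), 'position': array([-0.567, -0.221,  1.196]), 'orientation': array([-0.277,  0.696, -0.616,  0.244])}
1.3 [3.55114187e-06 2.00517982e-01 9.79690022e-01 1.08954313e-05]
```

View pics/top.png

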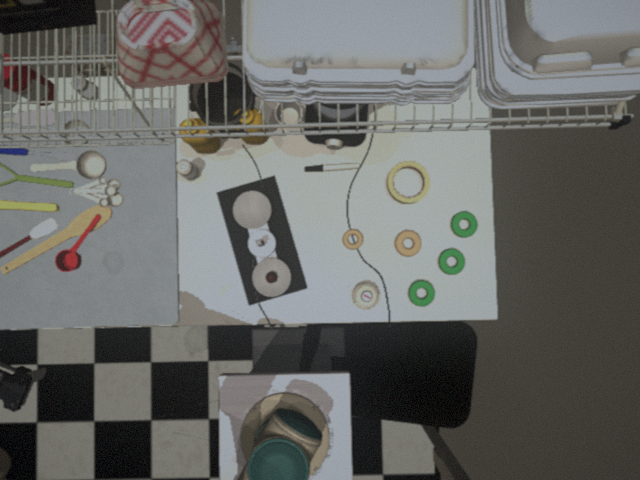

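View pics/scene.png

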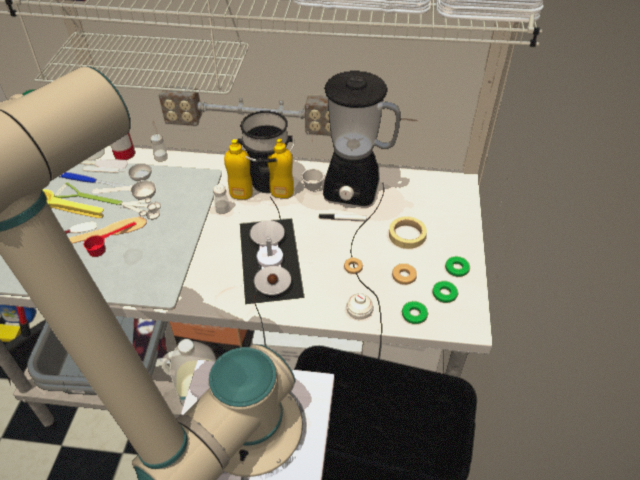

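The top view shows four ring look-alikes of the large biscuit: golden (407,243), and green (463,224), (452,261) and (421,292). The small golden ring is at (353,239) and the tan tape roll at (408,182). I choose golden (407,243) as the large biscuit and (353,239) as the small one. The stand is at (262,242), with the ball at its near end, (271,277).

View pics/crop.png

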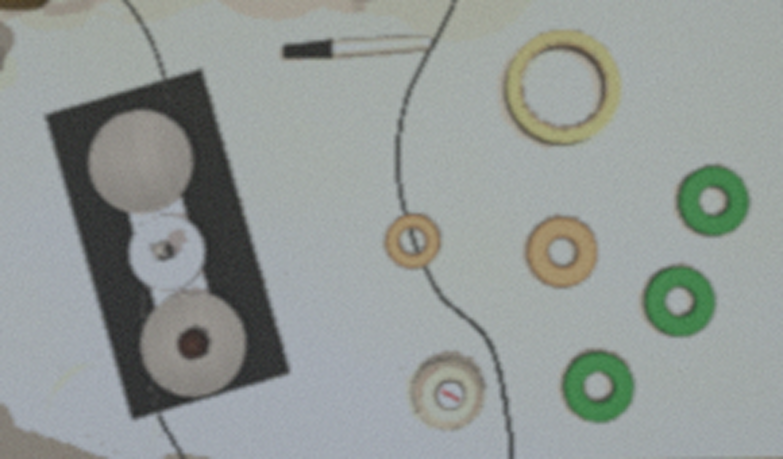

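The crop confirms one golden large ring at crop pixel (561,251), three green ones at (713,200), (680,300) and (598,386), and the small golden ring at (413,240). The mat's heading is about 15°. Next I'll take close wrist views of the stand and both biscuits.

Run:
```python
from h import *
Y=np.radians(15.1)
tiles=[]
for n,p,things in (("stand",(.420,.034,.26),("stand_post_top","stand_seat","ball_center")),("small",(.44,-.18,.2),("biscuit_small",)),("large",(.42,-.31,.2),("biscuit_large",))):
    r.move_to(p,q(Y)); cal=cam("wrist"); im=vision.snapshot("wrist"); cv2.imwrite(f"pics/w_{n}.png",im[:,:,::-1])
    np.save(f"w_{n}.npy",np.array([cal[0][k] for k in("fx","fy","cx","cy")]+list(cal[0]["position"])+list(cal[0]["orientation"])))
    print(n,np.round(np.load(f"w_{n}.npy"),3).tolist())
    tiles.append(cv2.resize(im,(400,300)))
    for t in things: print(t,[(np.round(d["at"],4).tolist(),round(d["score"],2)) for d in models.mark_of(t,"wrist")])
cv2.imwrite("pics/w3.png",np.vstack([np.hstack(tiles[:2]),np.hstack([tiles[2],tiles[2]*0])])[:,:,::-1])
print(telemetry.current_t())
```

```text
stand [349.038, 349.038, 323.478, 239.613, 0.494, 0.054, 0.413, 0.103, 0.787, -0.603, -0.079]
stand_post_top [([0.4693, 0.0421, 0.0929], 0.73)]
stand_seat [([0.4683, 0.0454, 0.0307], 0.71)]
ball_center [([0.3848, 0.0252, 0.0287], 0.66)]
small [349.038, 349.038, 323.478, 239.613, 0.513, -0.16, 0.353, 0.103, 0.787, -0.603, -0.08]
biscuit_small [([0.4697, -0.1729, 0.003], 0.9), ([0.4707, 0.0436, 0.0881], 0.21)]
large [349.038, 349.038, 323.478, 239.613, 0.494, -0.29, 0.353, 0.103, 0.787, -0.603, -0.08]
biscuit_large [([0.5032, -0.4474, -0.002], 0.87), ([0.3381, -0.3381, -0.0003], 0.7), ([0.4162, -0.411, 0.0004], 0.64), ([0.4622, -0.309, 0.0013], 0.57)]
5.1583
```

View pics/w3.png

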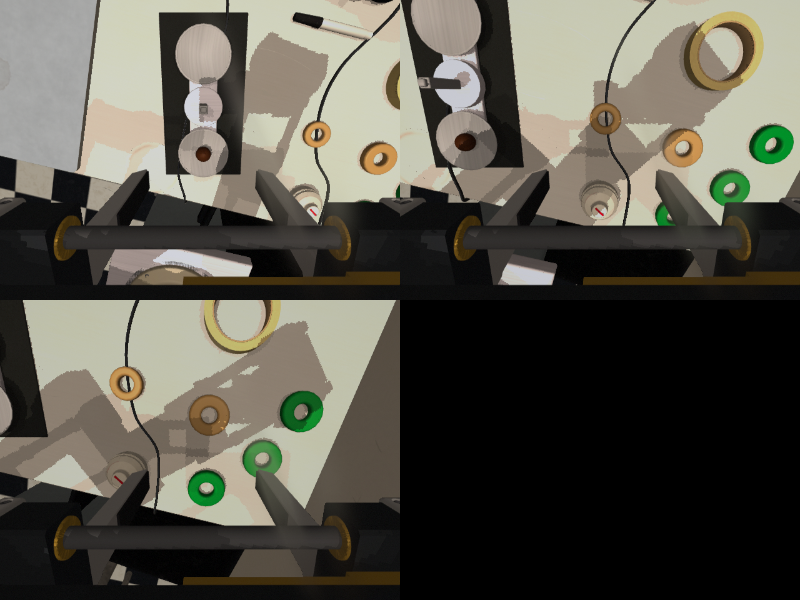

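The wrist views show the post at about (203,107) in the first tile, the small biscuit at (605-400,118) in the second, and the golden large biscuit at (209,415-300) in the third. Now I'll measure finer in the full-resolution picture.

Run:
```python
from h import *
def cal(n):
    v=np.load(f"w_{n}.npy");o=v[7:]
    return dict(fx=v[0],fy=v[1],cx=v[2],cy=v[3],position=v[4:7]),R.from_quat([o[1],o[2],o[3],o[0]]).as_matrix()
for n,z in(("small",.014),("large",.016)):
    im=cv2.imread(f"pics/w_{n}.png");hsv=cv2.cvtColor(im,cv2.COLOR_BGR2HSV)
    g=((hsv[...,0]<20)&(hsv[...,1]>130)&(hsv[...,2]>60)).astype(np.uint8)
    for c in cv2.findContours(g,cv2.RETR_CCOMP,cv2.CHAIN_APPROX_NONE)[0]:
        if cv2.contourArea(c)>120:
            e=cv2.fitEllipse(c); print(n,np.round(e[0],1),np.round(e[1],1),cv2.contourArea(c),np.round(unproj("",e[0],z,cal(n))[0],4))
im=cv2.imread("pics/w_stand.png")
cv2.imwrite("pics/z.png",cv2.resize(im[160:280,330:480],None,fx=5,fy=5,interpolation=cv2.INTER_NEAREST))
c,M=cal("stand")
for P in [(.4685,.0455,.091),(.4685,.0455,.027)]:
    d=M.T@(np.array(P)-c["position"]);print(P,c["fx"]*d[0]/d[2]+c["cx"],c["fy"]*d[1]/d[2]+c["cy"])
```

```text
small [434.9 448.5] [ 11.2 358.8] 2285.5 [ 0.2107 -0.3795  0.014 ]
small [597.7 444.7] [20.1 89.6] 1211.5 [ 0.2667 -0.5649  0.014 ]
small [549.2 390.2] [22.6 49.6] 426.0 [ 0.3217 -0.4771  0.014 ]
small [456.6 235.3] [52.4 60.9] 2459.0 [ 0.4651 -0.3111  0.014 ]
small [451.  236.7] [21.4 27.8] 462.5 [ 0.4622 -0.3062  0.014 ]
small [328.3 189.6] [48.7 48.9] 1868.5 [ 0.4756 -0.1749  0.014 ]
small [328.3 189.6] [25.2 25.3] 497.5 [ 0.4757 -0.1749  0.014 ]
small [520.2  83.7] [81.8 99.2] 1629.5 [ 0.6121 -0.3164  0.014 ]
large [522.2 448.8] [10.3 24.6] 128.5 [ 0.2193 -0.6082  0.016 ]
large [398.9 448.4] [ 11.5 236. ] 1714.5 [ 0.1816 -0.4665  0.016 ]
large [611.9 444.9] [19.2 66. ] 827.5 [ 0.2524 -0.7083  0.016 ]
large [540.4 382. ] [33.8 67.4] 496.0 [ 0.3103 -0.5909  0.016 ]
large [334.4 183.9] [63.4 64.1] 3191.0 [ 0.4627 -0.3089  0.016 ]
large [334.4 184.1] [27.3 27.8] 593.0 [ 0.4625 -0.3089  0.016 ]
large [201.8 133.4] [50.4 54.9] 2171.5 [ 0.4756 -0.1779  0.016 ]
large [202.2 133.6] [24.4 28.3] 545.0 [ 0.4754 -0.1782  0.016 ]
large [425.   21.6] [15.2 48.7] 280.0 [ 0.616  -0.3469  0.016 ]
(0.4685, 0.0455, 0.091) 325.1671343872845 176.2662680535012
(0.4685, 0.0455, 0.027) 324.93227986199867 171.41491903923855
```

View pics/z.png

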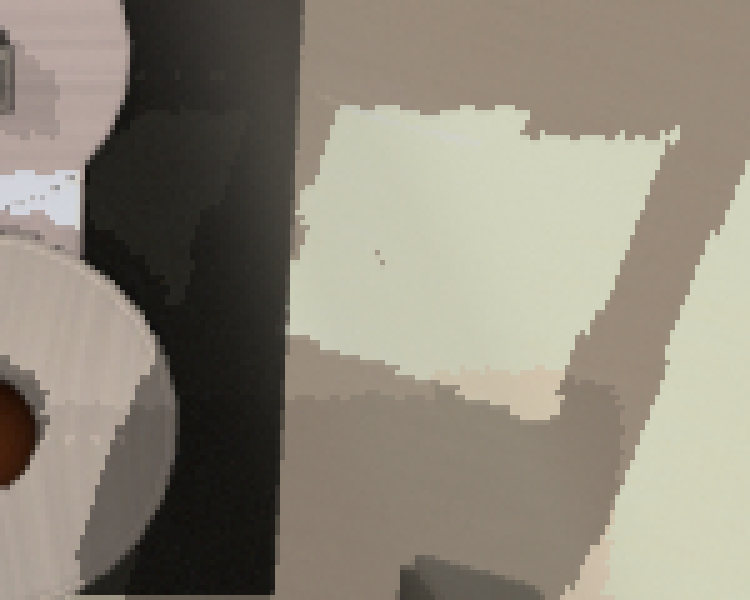

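That crop was off-target and shows only the mat edge, with the seat at left. I'll re-crop around (325,172).

Run:
```python
from h import *
im=cv2.imread("pics/w_stand.png")
cv2.imwrite("pics/z2.png",cv2.resize(im[135:210,280:370],None,fx=8,fy=8,interpolation=cv2.INTER_NEAREST))
```

```text
(no output)
```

View pics/z2.png

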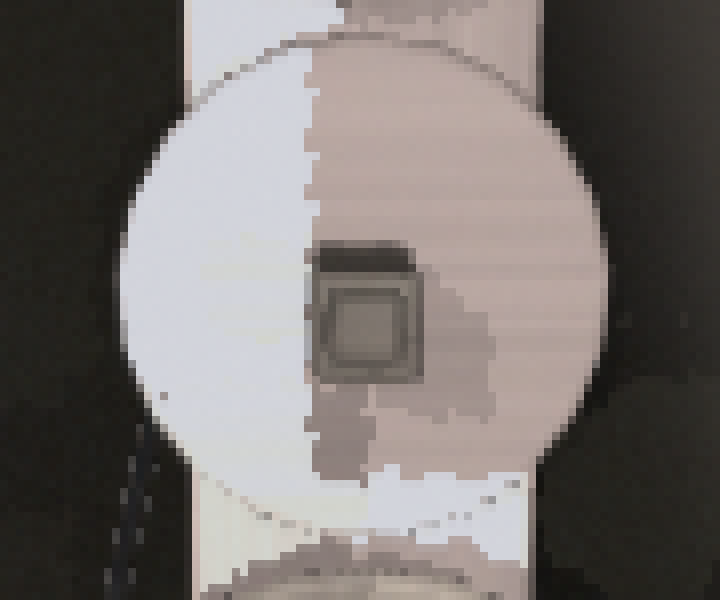

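Post tip at pixel (325.4,175.5) and seat centre at (324.9,170.1) put the post at about (0.4693, 0.0456) with heading 15°. Next I'll centre the large biscuit by squeezing it in two directions, then photograph it to calibrate the wrist camera against the TCP.

```bash
cat >> h.py <<'E'
Y=np.radians(15.1)
def centre(x,y,z=.0278):
    r.move_to((x,y,.12),q(Y+np.pi/2)); r.move_l((x,y,z),vel=.12)
    gripper_to(.03,6); print("w1",telemetry.current_opening()); gripper_to(.085)
    r.move_l((x,y,.05)); r.move_to((x,y,.05),q(Y)); r.move_l((x,y,z))
    gripper_to(.03,6); print("w2",telemetry.current_opening())
E
python3 - <<'E'
from h import *
x,y=.4626,-.3089
gripper_to(.085); centre(x,y); gripper_to(.085)
r.move_l((x,y,.12),vel=.2); r.move_l((.42,-.31,.2),vel=.2)
cal=cam("wrist"); im=vision.snapshot("wrist")
hsv=cv2.cvtColor(im,cv2.COLOR_RGB2HSV)
g=((hsv[...,0]<20)&(hsv[...,1]>130)&(hsv[...,2]>60)).astype(np.uint8)
for c in cv2.findContours(g,cv2.RETR_CCOMP,cv2.CHAIN_APPROX_NONE)[0]:
    e=cv2.fitEllipse(c) if len(c)>20 else None
    if e and abs(e[0][0]-334)<15 and abs(e[0][1]-184)<15: print(e[0],e[1],unproj("",e[0],.016,cal))
print(telemetry.current_t(),telemetry.current_ee_pos())
E
```

```text
w1 0.06312209385778716
w2 0.06289960660825229
(334.871337890625, 180.9077911376953) (63.936378479003906, 64.41875457763672) [[ 0.46496327 -0.30888186  0.016     ]]
(334.8316345214844, 181.05528259277344) (27.509201049804688, 28.054655075073242) [[ 0.4648192  -0.30888259  0.016     ]]
13.1583 [ 0.41961825 -0.30932988  0.19823724]
```

```bash
cat >> h.py <<'E'
def ee(s=""):
    p=np.array(telemetry.current_ee_pos()); print(s,np.round(p,4),"F",np.round(telemetry.current_wrist_force(),1),"w",round(telemetry.current_opening(),4),"t",round(telemetry.current_t(),2)); return p
E
python3 - <<'E'
from h import *
x,y=.4626,-.3089
r.move_l((x,y,.12),vel=.2); r.move_l((x,y,.0278),vel=.1); ee("pre"); gripper_to(.03,15); r.hold(.2); ee("grip")
r.move_l((x,y,.17),vel=.15); r.hold(.2); ee("up")
r.move_to((.467,.0456,.17),q(Y)); r.hold(.3); p=ee("over"); 
o=telemetry.current_tool_rot(); print(o,q(Y))
cal=cam("wrist"); im=vision.snapshot("wrist"); cv2.imwrite("pics/over.png",im[:,:,::-1])
print([(np.round(d["at"],4).tolist(),round(d["score"],2)) for t in("biscuit_large","stand_post_top") for d in models.mark_of(t,"wrist")])
E
```

```text
pre [ 0.463  -0.3093  0.0284] F [ 0.2  0.  -0.7] w 0.0852 t 14.83
grip [ 0.4628 -0.309   0.0281] F [-0.1 -0.   3.4] w 0.0621 t 15.53
up [ 0.4622 -0.3086  0.1691] F [ 0.7 -0.4 -0.5] w 0.0626 t 16.82
over [0.4672 0.0449 0.1699] F [-0.1 -0.8  0.3] w 0.0622 t 18.46
[ 2.02544494e-05  9.91417264e-01  1.30735631e-01 -5.09118650e-05] [0.         0.99133058 0.13139134 0.        ]
[([0.4693, 0.0425, 0.1416], 0.78), ([0.6501, -0.1254, 0.0049], 0.52)]
```

View pics/over.png

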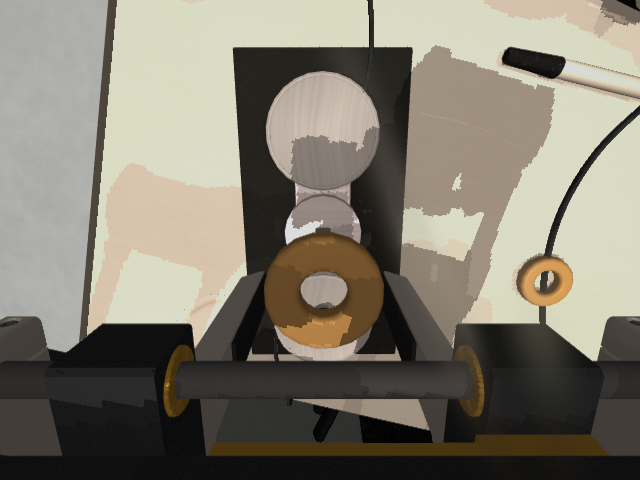

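The wrist view shows the large biscuit held level, outer centre at about (324,291), above the seat at (323,232). I'll fit the outline, compare it with the post, then lower.

```bash
cat >> h.py <<'E'
def held(zt):
    r.hold(.3); cal=cam("wrist"); im=vision.snapshot("wrist"); hsv=cv2.cvtColor(im,cv2.COLOR_RGB2HSV)
    g=((hsv[...,0]<20)&(hsv[...,1]>120)&(hsv[...,2]>50)).astype(np.uint8); g[350:]=0
    for c in cv2.findContours(g,cv2.RETR_CCOMP,cv2.CHAIN_APPROX_NONE)[0]:
        if cv2.contourArea(c)>400:
            e=cv2.fitEllipse(c)
            if abs(e[0][0]-324)<25 and abs(e[0][1]-290)<40: print("held",np.round(e[0],1),np.round(e[1],1),np.round(unproj("",e[0],zt,cal)[0],4))
E
python3 - <<'E'
from h import *
p=ee(); held(p[2]-.0278+.016)
E
```

```text
[0.4671 0.0453 0.1699] F [ 0.1 -0.1  0.2] w 0.0624 t 18.61
held [323.5 290.2] [114.7 119.3] [0.4721 0.0463 0.1581]
held [323.4 289.7] [39.  48.2] [0.4723 0.0464 0.1581]
```

Correcting for the side wall showing in the outline (about 3.3 mm), the held biscuit's centre is within 1 mm of the post axis. Lowering.

Run:
```python
from h import *
x,y=.4676,.0455
r.move_l((x,y,.17)); 
print(r.move_l((x,y,.105),vel=.06,guard=6)); ee("mid")
print(r.move_l((x,y,.062),vel=.06,guard=6)); ee("low")
print(r.move_l((x,y,.0525),vel=.02,guard=5)); r.hold(.2); ee("home")
```

```text
False
mid [0.468  0.0455 0.1053] F [0.  0.5 0.5] w 0.0626 t 20.44
False
low [0.4679 0.0455 0.0621] F [ 0.1  0.4 -0.2] w 0.0622 t 21.31
True
home [0.4679 0.0455 0.0547] F [ 0.7 -0.2  3. ] w 0.0625 t 21.92
```

Run:
```python
from h import *
gripper_to(.085); r.hold(.1); r.move_l((.4676,.0455,.17),vel=.12)
x,y=.4736,-.1749
centre(x,y); gripper_to(.03,15); r.hold(.15); ee("grip")
r.move_l((x,y,.17),vel=.15)
r.move_to((.4676,.0455,.17),q(Y)); p=ee("over"); held(p[2]-.0278+.014)
im=vision.snapshot("wrist"); cv2.imwrite("pics/over2.png",im[:,:,::-1])
```

```text
w1 0.049062827519665696
w2 0.04916464746469293
grip [ 0.4738 -0.175   0.028 ] F [-0.7 -0.9  4.2] w 0.0484 t 30.75
over [0.4678 0.0448 0.1697] F [ 0.2 -1.4 -0.3] w 0.0484 t 32.73
held [323.1 271.1] [ 88.3 140.5] [0.4821 0.0478 0.1559]
held [323.5 289.6] [36.1 45. ] [0.4724 0.0451 0.1559]
```

View pics/over2.png

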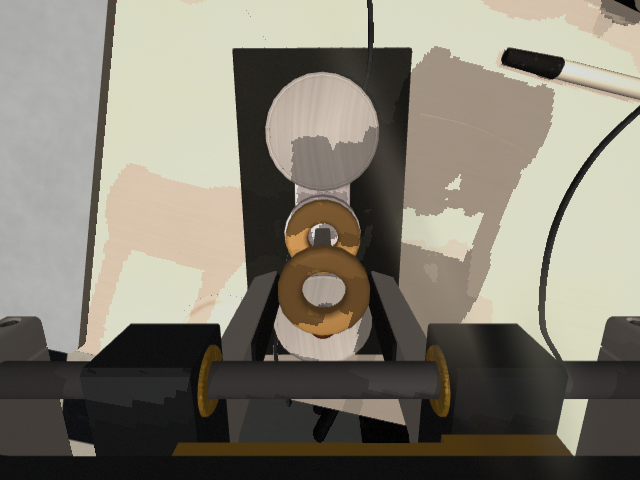

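The large biscuit lies on the seat around the post at (322,237). The small one is held level at (323,290), and its bias-corrected centre is within 1 mm of the post. Lowering.

Run:
```python
from h import *
x,y=.4675,.0456
r.move_l((x,y,.17)); 
print(r.move_l((x,y,.105),vel=.06,guard=6)); ee("mid")
print(r.move_l((x,y,.077),vel=.05,guard=6)); ee("low")
print(r.move_l((x,y,.0685),vel=.02,guard=5)); r.hold(.2); ee("home")
```

```text
False
mid [0.4679 0.0456 0.1054] F [ 0.2  0.3 -0.5] w 0.0485 t 34.62
False
low [0.4676 0.0456 0.0769] F [-0.  -0.2 -0.2] w 0.0486 t 35.33
True
home [0.4678 0.0456 0.0707] F [-0.1 -0.1  4.5] w 0.0487 t 35.9
```

Run:
```python
from h import *
gripper_to(.07); r.hold(.1); r.move_l((.4675,.0456,.20),vel=.12)
t=telemetry.current_t(); r.move_l((.4675,.0456,.20),q(Y+np.pi/2)); print("turn time",telemetry.current_t()-t); ee()
t=telemetry.current_t(); r.move_l((.4675,.0456,.20),q(Y+np.pi/2+.1),vel=.02); print("0.1rad @.02",telemetry.current_t()-t)
t=telemetry.current_t(); r.move_l((.4675,.0456,.195),q(Y+np.pi/2),vel=.003); print("-0.1rad 5mm @.003",telemetry.current_t()-t)
vision.snapshot("top")
for n in("ball_center","stand_seat","stand_post_top","biscuit_small"): print(n,[(np.round(d["at"],3).tolist(),round(d["score"],2)) for d in models.mark_of(n,"top")[:1]])
print(telemetry.current_t())
```

```text
turn time 1.716700000000003
 [0.4674 0.0456 0.1999] F [ 0.1  0.7 -0.8] w 0.07 t 39.5
0.1rad @.02 0.25
-0.1rad 5mm @.003 1.8166999999999973
ball_center [([0.384, 0.025, 0.028], 0.37)]
stand_seat [([0.387, 0.024, 0.028], 0.73)]
stand_post_top [([0.47, 0.05, 0.088], 0.74)]
biscuit_small [([0.471, 0.048, 0.04], 0.48)]
41.8167
```

Run:
```python
from h import *
x,y=.4676,.0456; Q=q(Y+np.pi/2)
gripper_to(.04); print(r.move_l((x,y,.086),Q,vel=.08,guard=6)); r.hold(.2); ee("at")
gripper_to(.016); gripper_to(.005,12); ee("soft"); gripper_to(.005,55); r.hold(.3); ee("grip")
r.move_l((x,y,.090),vel=.008); ee("4mm")
r.move_l((x,y,.184),vel=.03); r.hold(.3); ee("up")
print(np.round(telemetry.current_torque(),3))
vision.snapshot("scene")
for n in("ball_center","stand_dish"): print(n,[(np.round(d["at"],3).tolist(),round(d["score"],2)) for d in models.mark_of(n,"scene")[:2]])
```

```text
False
at [0.4678 0.0456 0.0863] F [-0.2  0.9  0.4] w 0.04 t 44.18
soft [0.4676 0.0456 0.086 ] F [1.1 0.1 0.2] w 0.0127 t 44.98
grip [0.4676 0.0456 0.086 ] F [ 1.1  0.4 -0.9] w 0.0124 t 45.5
4mm [0.4675 0.0456 0.09  ] F [ 0.6 -0.2 -4.1] w 0.0128 t 46.15
up [0.4676 0.0456 0.184 ] F [-0.5  0.4 -3.5] w 0.0125 t 49.73
[-0.033 -0.005 -0.003]
ball_center [([0.335, -0.201, 0.001], 0.65), ([0.385, 0.026, 0.131], 0.47)]
stand_dish [([0.385, 0.023, 0.128], 0.57), ([0.473, 0.045, 0.143], 0.18)]
```

Run:
```python
from h import *
x,y=.4676,.0456
r.move_l((x,y,.1865),q(Y+np.pi),vel=.0005); r.hold(.6); ee("turned")
print(telemetry.current_tool_rot(),q(Y+np.pi),np.abs(telemetry.current_dq()).max())
a=vision.snapshot("scene"); b=vision.snapshot("top")
for n in("ball_center","stand_dish"):
  for c in("scene","top"): print(n,c,[(np.round(d["at"],3).tolist(),round(d["score"],2)) for d in models.mark_of(n,c)[:2]])
print("expected",x+.085*np.cos(Y-np.pi/2),y+.085*np.sin(Y-np.pi/2))
z=lambda i,y0,x0:cv2.resize(i[y0:y0+150,x0:x0+200],(400,300),interpolation=cv2.INTER_CUBIC)
cv2.imwrite("pics/end.png",np.hstack([z(a,150,180),z(b,170,170)])[:,:,::-1])
print(telemetry.current_t())
```

```text
turned [0.4676 0.0456 0.1865] F [ 0.1  0.7 -3.2] w 0.0127 t 52.2
[ 1.13273935e-05 -1.31379271e-01  9.91332178e-01 -1.08655616e-05] [ 0.         -0.13139134  0.99133058  0.        ] 0.0008548421724676512
ball_center scene [([0.492, -0.033, 0.13], 0.52)]
ball_center top [([0.491, -0.033, 0.129], 0.56), ([0.478, 0.048, -0.003], 0.19)]
stand_dish scene [([0.49, -0.04, 0.129], 0.66)]
stand_dish top [([0.486, -0.037, 0.131], 0.75)]
expected 0.4897428832346251 -0.03646517362473414
52.5
```

View pics/end.png

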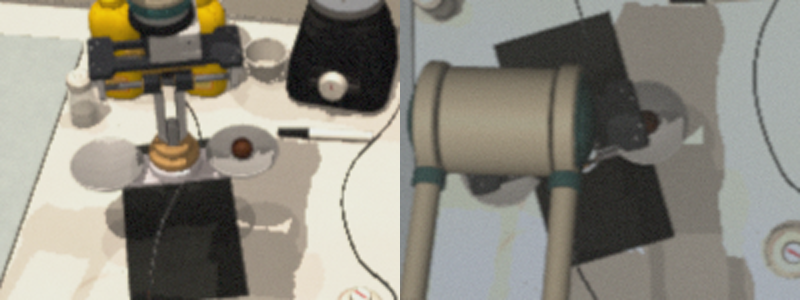

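The stand is held level over the mat after the quarter turn. Both biscuits are stacked on the post at (173,150), and the ball sits mid-dish at (241,148), within about 4 mm of where it should be.

```bash
python3 -c "
from h import *
r.hold(.7); ee(); print(r.sign_off())"
```

```text
[0.4676 0.0456 0.1865] F [ 0.3  0.3 -3.8] w 0.0127 t 53.2
the job is handed in; nothing more can be done
None
```

Job handed in at 53 s: both biscuits are home, and the stand is held still and level 10 cm above the mat, turned a quarter turn anticlockwise with the ball centred in its dish.

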